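# Clamp the mirror on the basin rack

### The arm

A 6-joint arm with a two-finger parallel gripper is mounted at the origin on the work surface. World frame = base frame: x ahead of the robot, y to its left, z up, the work surface at z = 0. Lengths are in m, angles in rad, forces in N, time in s.
With the tool pointing down it reaches from about 0.375 to 0.9 m from the base axis. Payload 3.1 kg.
Tool frame: the origin (TCP) lies midway between the tips of the shut fingers; the grasp point (between the pads) lies 19 mm behind it; z points along the fingers, y is the line along which they close (so a half turn about z gives the same grasp; the last joint's range is limited). The gripper opens to 85 mm and grips with 20 to 120 N. Pads are 22 mm wide; open, the fingers measure 114 mm over their backs; the gripper's body (76 mm by 85 mm) begins 54 mm behind the grasp point. The pads swing forward as they close: fully open they stand 13 mm farther back than shut.
Start: joints at [1.165, 0.527, 1.433, -0, 1.181, -0.178], TCP at [0.14, 0.609, 0.231] pointing down, gripper open.
Joint ranges: [-3.08, 3.08], [-0.75, 2.2], [0.22, 2.44], [-1.43, 4.57], [0, 2.65], [-2.85, 2.85]. Speed limits (rad/s): [2.79, 2.79, 3.14, 3.14, 3.14, 3.14].

### API

Orientations are given as a unit quaternion [x, y, z, w].
In Python, from station import manip gives the robot as it stands.
- The arm moves only by the tool move_arm, never from a script. Its argument "increments" is a list that holds one entry, the list of rows, each a list of 5 numbers: the gripper's target within -1 to 1 (shut at 1, half-way at 0, fully open at -1), then the shift along the world's x, y, z in m, then the turn about the world's z in degrees. In form: [[[fingers, dx, dy, dz, twist], ...]]. A call has 1 to 8 rows; each row shifts and turns the commanded pose from where the row before left it; what a row does not reach is not made up. A row lasts 1/10 s, in which the tool goes at most 50 mm and 8.59 degrees, less where a joint would pass 70% of its speed; a pose out of reach is approached as far as the arm can. A call with a gripper value outside its range is refused whole. The fingers move at their own pace and stop on an object; "newtons" is the grip in N (left out, the last holds). Time passes only in rows, so rows that do not move let the fingers close. It gives the time, the measured TCP pose, the force, the opening and the grip force at its end, in the units of the state.
- manip.sense(): the state, without advancing time (a new reading comes with each control period).
- manip.snapshot(name): name is "scene" or "top"; returns a dict with "img" (420x560x3 uint8, red, green, blue), "fx", "fy", "cx", "cy" (pixels), "world_to_cam" (4x4, takes a point from world to camera coordinates). Camera axes: x right, y down, z forward; pixel columns grow to the right and rows downward; lengths in m; the calibration is good to about 2 mm. A picture is of the moment at which its call begins. There is no depth.
- manip.sign_off(): hands the job in; it is judged then, once.
Trained networks look in the newest picture that a camera, given by its name, has taken for a name from the list of things; names that differ only in an ending like _2 or _b are one class to them, and where a whole thing is asked for, a point or a joint stands for the part that bears it (a point fixed in the world has none). Each returns a list of dicts, best first, with "confidence" (0 to 1); they miss things now and then, are a little off and sometimes report something else, mostly with a low value. They report only what shows in the picture. A call takes as long as a camera call.
- manip.spot_in(label, camera): "xyz" ([x, y, z] in m, in world coordinates, good to about 4 mm: the middle of the surface that is visible of it).
- manip.mark_of(label, camera): "xyz" ([x, y, z] in m, in world coordinates, good to about 4 mm: a listed point, or the origin of a listed thing).
The state is a dict: "t": time; "q": joint angles; "qd": joint speeds; "tau": joint torques, N m; "tcp_pos": TCP position; "tool_rot": TCP orientation; "force": force on the tool from outside, world axes, zero at the start; "ft_torque": the same for the moment, N m; "finger_gap": opening from 0.0 (shut) to 1.0 (fully open); "gripper_force": force on a finger pad.
Only numpy, scipy, OpenCV 4.12 (cv2) and the standard library are available. Lean on these libraries where they do the work, as an engineer would, in place of code of your own. Each camera call takes 0.05 s, during which the arm holds its last target. There are 200 camera calls.

### The job

Slide the clip-on mirror along the sloping ledge of its bracket until its tongue lies home against the end stop, under the open screw clamp. Then wind the clamp's crank clockwise until its pad meets the tongue, snug it gently by feel so that the mirror is held, without forcing it, and let go. Leave the other things on the rack where they are.

Things in the scene. Friction and masses are not known exactly. Their poses are not given: they have to be found in the camera images.
- bed: Grey sloping ledge, 96 mm up the slope, 260 mm long, of an aluminium bracket fixed on the bamboo rack. It leans 35 degrees, facing up and towards the robot. Origin on its face at the lower lip, below the screw axis. x: up the slope (38 mm to the screw axis); y: along the ledge, to the left, away from the end stop (it spans y = -43 to +217 mm); z: out of the face, parallel to the clamp screw.
- lip (a point): Middle of the top of the lip along the ledge's lower edge (bed x = -4, y = 87, z = 14 mm): 14 mm high above the face, 8 mm thick (bed x = -8 to 0).
- stop (a point): Point on the end stop's face which the tongue's tip meets when the mirror is home (bed x = 38, y = -30, z = 5 mm). The stop is a block 16 mm high.
- clamp_arm (a point): Top of the clamp's fixed aluminium arm where the screw passes (bed x = 38, y = 0, z = 50 mm). The arm comes from the ledge's upper edge over the tongue's place: bed x = 20 to 104 mm, 28 mm wide, its underside 34 mm above the face.
- tongue_tip (a point): Middle of the end face of the mirror's tongue, the flat end that goes under the clamp; 45 to 75 mm from the stop at the start. The white plastic mirror, about 0.2 kg, lies loose on the ledge and rests on the lip: tongue 62 mm long (along bed y), 40 mm wide, then a plate 100 mm long, 84 mm wide with a reflecting face; all 10 mm thick.
- finger_tab (a point): Centre of the upright rib at the mirror's other end, for pushing or holding: 50 mm along the slope, 8 mm thick along the ledge, its top 30 mm and this point 18 mm above the bed's face. Its outer face is 4 mm beyond this point and 160 mm from the tongue's tip, in bed +y.
- clamp_screw: Clamp screw with crank; at its lower end a round black rubber pad, 22 mm across, 7 mm high; origin at the centre of its lower face, on the screw axis (bed x = 38, y = 0). It starts 17 to 22 mm above the bed's face, so 7 to 12 mm above a tongue lying under it. Clockwise seen from above (from bed +z) lowers it and the crank 12 mm per turn. It turns with the screw.
- crank_knob (a point): Centre (half-way up) of the crank's black cylindrical knob, 14 mm across, 40 mm high, parallel to the screw axis (bed z), 32 mm from it; it spins freely on the crank, so it can be held while winding. The top of the flat crank arm that carries it (8 mm thick, 14 mm wide) is 20 mm below this point. It starts from pointing up the slope to 2.6 rad clockwise from there.
- crank_hub (a point): Top of the crank's hub, on the screw axis. Winding is free with about 1 N at the knob; once the pad meets the tongue it stiffens: every further 5 degrees adds about 2 N at the knob and 9 N under the pad. It is snug when the knob takes some 4 to 8 N more than free winding; the screw stays where it is left.
- jar: Small square glass jar with metal lid, 46 mm square, 59 mm high, on the rack beyond the ledge's left end; bystander. Origin at the centre of its underside.
- lens_case: Green twin lens case with two round twist caps, 64 x 30 x 17 mm, on the rack beyond the ledge's left end; bystander. Origin at its underside.
- tweezer: Aluminium tweezer lying on the rack in front of the bracket, 100 mm long, 5 mm high; bystander. Origin at its underside.
- lens_tray: White open lens tray, 100 x 75 x 18 mm, on the rack beyond the end stop; bystander. Origin at its underside.

How it is judged:
By the outcome, as a careful person would: the job done as asked, in the order asked, and still so for the second after the job is handed in, with the robot touching nothing.
It also fails if it takes over 61 s, if anything falls off the work surface, if the arm or the gripper's body presses on something with over 40 N, if the wrist force passes 120 N, or if a joint passes its speed limit or range.

## Working session

There is one attempt and no reset: what is moved stays moved. The work goes in short steps, Python scripts to look and compute and a tool call to move; the robot and the scene stay as the last step left them, time stands still between calls to the robot, and variables do not carry over. Pictures are saved under pics/ and viewed, at most 10 in all, crops included, and the job is handed in when it is done.

Besides the shell and the picture viewer there is one more tool, called after "Emit:" as a command line: name --argument value ..., lists and objects as JSON in quotes. move_arm: Moves the arm, as the interface text tells. Its arguments: {"type":"object","properties":{"increments":{"type":"array","items":{"type":"array","items":{"type":"array","items":{"type":"number"}}}},"newtons":{"type":"number"}},"required":["increments"]}

```bash
mkdir -p pics; cat > look.py <<'E'
from station import manip
import cv2, numpy as np, sys
def snap(n,f):
    s=manip.snapshot(n); cv2.imwrite(f'pics/{f}.png',s['img'][:,:,::-1]); return s
def px(s,p):
    c=s['world_to_cam']@np.r_[p,1]; return [round(float(s['fx']*c[0]/c[2]+s['cx'])),round(float(s['fy']*c[1]/c[2]+s['cy']))]
def marks(names,cams=('scene','top')):
    for n in names:
        for c in cams:
            for d in manip.mark_of(n,c)[:2]: print(n,c,np.round(d['xyz'],4),round(d['confidence'],2))
E
python3 - <<'E'
from look import *
a=snap('scene','s0'); b=snap('top','t0')
marks(['bed','lip','stop','clamp_arm','tongue_tip','finger_tab','clamp_screw','crank_knob','crank_hub','tweezer','jar','lens_case','lens_tray'])
print(manip.sense())
E
```

```text
bed scene [ 0.6035 -0.0891  0.1379] 0.6
bed top [ 0.5992 -0.0853  0.1444] 0.92
lip scene [ 0.5728 -0.0058  0.1483] 0.76
lip top [ 0.5688 -0.0051  0.1477] 0.8
stop scene [ 0.6292 -0.1104  0.1705] 0.72
stop top [ 0.6354 -0.1155  0.1716] 0.72
clamp_arm scene [ 0.6041 -0.0873  0.2052] 0.96
clamp_arm top [ 0.6028 -0.09    0.2049] 0.75
clamp_arm top [0.6052 0.2344 0.1173] 0.32
tongue_tip top [ 0.622  -0.0592  0.1699] 0.93
finger_tab scene [0.5905 0.0871 0.1795] 0.71
finger_tab top [0.5912 0.0918 0.1799] 0.77
clamp_screw scene [ 0.6208 -0.0864  0.1788] 0.89
clamp_screw top [ 0.6181 -0.0867  0.1736] 0.57
crank_knob scene [ 0.5725 -0.1198  0.2176] 0.69
crank_knob scene [0.5919 0.0894 0.1836] 0.21
crank_knob top [ 0.5681 -0.1176  0.2234] 0.43
crank_hub scene [ 0.5939 -0.0939  0.2251] 0.85
crank_hub top [ 0.5978 -0.0901  0.2255] 0.71
tweezer scene [0.5381 0.0025 0.1192] 0.5
tweezer top [0.5393 0.0052 0.1195] 0.55
jar scene [0.6044 0.2324 0.1185] 0.66
jar top [0.5923 0.0917 0.1794] 0.31
lens_case scene [0.5274 0.2063 0.1186] 0.75
lens_case top [0.5322 0.2033 0.1176] 0.85
lens_tray scene [ 0.6648 -0.2049  0.1159] 0.61
lens_tray top [ 0.6604 -0.2019  0.1193] 0.76
{'t': 1.4, 'q': array([ 1.16551506e+00,  5.27505478e-01,  1.43267436e+00,  1.20996588e-05,
        1.18138825e+00, -1.78475479e-01]), 'qd': array([-7.84487730e-05, -1.67150493e-03, -8.09989618e-04,  2.51259879e-03,
       -3.77204319e-04,  7.51430536e-04]), 'tau': array([-7.64416363e-04, -4.42319226e+01, -1.78415698e+01, -1.72901036e-04,
        9.66095104e-04,  2.22014006e-05]), 'tcp_pos': array([0.14049251, 0.60899974, 0.23131521]), 'tool_rot': array([ 1.13162269e-01,  9.93576520e-01,  1.33776506e-05, -1.82466357e-06]), 'force': array([ 0.36014959, -0.04844621, -0.63314109]), 'ft_torque': array([ 0.01459505,  0.05118303, -0.01914322]), 'gripper_force': 0.0, 'finger_gap': 1.0013623687459077}
```

View pics/s0.png

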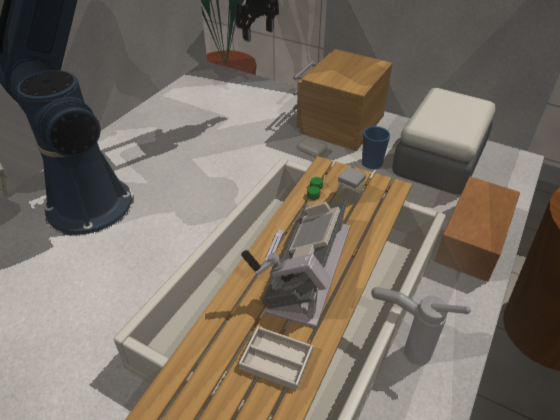

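View pics/t0.png

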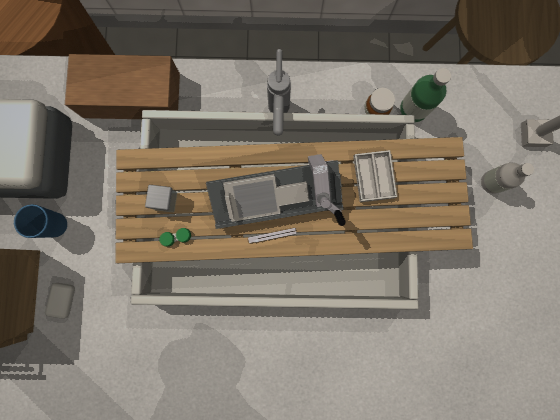

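```bash
python3 - <<'E'
import numpy as np
from scipy.optimize import least_squares
P={'o':[(0,0,0),(.6035,-.0891,.1379),(.5992,-.0853,.1444)],'lip':[(-.004,.087,.014),(.5728,-.0058,.1483),(.5688,-.0051,.1477)],
'stop':[(.038,-.030,.005),(.6292,-.1104,.1705),(.6354,-.1155,.1716)],'arm':[(.038,0,.05),(.6041,-.0873,.2052),(.6028,-.09,.2049)]}
def bw(f,b):
    yaw=f[3];c,s=np.cos(yaw),np.sin(yaw);t=np.radians(35)
    h=np.array([c,s,0]);l=np.array([-s,c,0]);z=np.array([0,0,1.])
    X=np.cos(t)*h+np.sin(t)*z;Z=-np.sin(t)*h+np.cos(t)*z
    return f[:3]+b[0]*X+b[1]*l+b[2]*Z
r=least_squares(lambda f:np.concatenate([bw(f,v[0])-m for v in P.values() for m in np.array(v[1:])]),[.6,-.09,.14,0],loss='soft_l1',f_scale=.004)
f=r.x;print(f,np.degrees(f[3]),r.fun.round(4).reshape(-1,3))
np.save('f.npy',f)
t=np.radians(35);c,s=np.cos(f[3]),np.sin(f[3])
R=np.c_[[np.cos(t)*c,np.cos(t)*s,np.sin(t)],[-s,c,0],[-np.sin(t)*c,-np.sin(t)*s,np.cos(t)]]
for n,p in dict(tip=(.622,-.0592,.1699),tab=(.591,.0895,.1797),screw=(.6195,-.0866,.1762),knob=(.5703,-.1187,.2205),hub=(.596,-.092,.2253)).items(): print(n,((np.array(p)-f[:3])@R).round(4))
E
```

```text
[ 0.60029339 -0.08847723  0.14194535  0.204599  ] 11.722659117468913 [[-0.0032  0.0006  0.004 ]
 [ 0.0011 -0.0032 -0.0025]
 [-0.0013  0.0002  0.0028]
 [ 0.0027 -0.0005  0.0034]
 [ 0.0049 -0.0017 -0.0027]
 [-0.0013  0.0034 -0.0038]
 [-0.0014 -0.0007 -0.0005]
 [-0.0001  0.002  -0.0002]]
tip [0.0383 0.0243 0.0073]
tab [0.0438 0.1762 0.0154]
screw [ 0.0354 -0.0021  0.0171]
knob [ 0.016  -0.0235  0.0847]
hub [ 0.0438 -0.0026  0.0711]
```

The scene view shows the bracket around (300,265) with the knob at (250,260). The top view shows the ledge from about (210,205) to (335,185), with the knob at (340,217) and the jar at (158,198). All of this fits the fitted frame, which has a yaw of 11.7°.

```bash
cat >> look.py <<'E'
f=np.load('f.npy');t=np.radians(35);c,s=np.cos(f[3]),np.sin(f[3])
R=np.c_[[np.cos(t)*c,np.cos(t)*s,np.sin(t)],[-s,c,0],[-np.sin(t)*c,-np.sin(t)*s,np.cos(t)]]
def W(*b): return (f[:3]+R@np.array(b)).round(4)
def B(p): return ((np.array(p)-f[:3])@R).round(4)
E
python3 - <<'E'
from look import *
for y in (.212,.1965,.142): print(y, W(.038,y,0)+[0,0,.022])
print('yaxis',R[:,1])
E
```

```text
0.212 [0.5877 0.1254 0.1857]
0.1965 [0.5908 0.1102 0.1857]
0.142 [0.6019 0.0569 0.1857]
yaxis [-0.20317454  0.97914254  0.        ]
```

Emit:
move_arm --increments '[[[1,0.05,-0.03,0.01,6],[1,0.05,-0.03,0.01,6],[1,0.045,-0.045,0.01,6],[1,0.04,-0.05,0.01,6.7],[1,0.04,-0.05,0,0],[1,0.04,-0.05,0,0],[1,0.04,-0.05,0,0],[1,0.04,-0.05,0,0]]]' --newtons 40

```text
t: 2.2
tcp_pos: [0.4168, 0.327, 0.264]
tool_rot: [-0.102, 0.995, 0.0, 0.0]
force: [0.8, 1.0, 0.4]
finger_gap: 0.002
gripper_force: 0.0
```

Emit:
move_arm --increments '[[[1,0.03,-0.036,0,0],[1,0.03,-0.036,0,0],[1,0.03,-0.036,0,0],[1,0.03,-0.036,0,0],[1,0.03,-0.034,0,0],[1,0.02,-0.022,0,0],[1,0,0,0,0],[1,0,0,0,0]]]'

```text
t: 3.0
tcp_pos: [0.5856, 0.1281, 0.2633]
tool_rot: [-0.101, 0.995, 0.0, -0.001]
force: [0.2, -0.4, -0.1]
finger_gap: 0.002
gripper_force: 0.0
```

```bash
python3 - <<'E'
from look import *
a=snap('scene','s1'); b=snap('top','t1')
p=manip.sense()['tcp_pos'];print(p,B(p),px(a,p),px(b,p))
marks(['tongue_tip','finger_tab','stop','crank_knob','crank_hub','clamp_arm','lip','bed','clamp_screw'])
im=cv2.resize(cv2.imread('pics/s1.png')[150:330,220:400],(600,600));cv2.imwrite('pics/s1c.png',im)
E
```

```text
[0.58466243 0.12944906 0.26355094] [0.0935 0.2166 0.083 ] [326, 165] [202, 201]
tongue_tip scene [ 0.6317 -0.1093  0.1699] 0.58
tongue_tip top [ 0.6197 -0.0605  0.1726] 0.96
tongue_tip top [ 0.5987 -0.0855  0.1434] 0.59
finger_tab scene [0.589  0.0871 0.1802] 0.82
finger_tab top [0.5922 0.094  0.181 ] 0.6
finger_tab top [ 0.6178 -0.0619  0.1706] 0.3
stop scene [ 0.6314 -0.1136  0.1693] 0.68
stop scene [0.5905 0.0904 0.1807] 0.46
stop top [ 0.6327 -0.1157  0.1723] 0.71
crank_knob scene [ 0.5729 -0.1225  0.2195] 0.56
crank_knob scene [0.6054 0.2282 0.118 ] 0.47
crank_knob top [ 0.5683 -0.1192  0.2204] 0.56
crank_hub scene [ 0.5966 -0.093   0.224 ] 0.6
crank_hub top [ 0.594  -0.0899  0.2229] 0.63
crank_hub top [ 0.567  -0.0029  0.1496] 0.57
clamp_arm scene [ 0.6027 -0.087   0.2047] 0.84
clamp_arm top [ 0.6017 -0.0893  0.208 ] 0.65
lip scene [ 0.5738 -0.0092  0.1478] 0.85
lip top [ 0.5682 -0.0074  0.1493] 0.98
bed scene [ 0.6019 -0.086   0.1389] 0.62
bed scene [ 0.6301 -0.1104  0.1704] 0.38
bed top [ 0.6008 -0.0867  0.1458] 0.68
clamp_screw scene [ 0.619  -0.0853  0.1796] 0.68
clamp_screw top [ 0.6192 -0.0869  0.1765] 0.54
```

View pics/s1c.png

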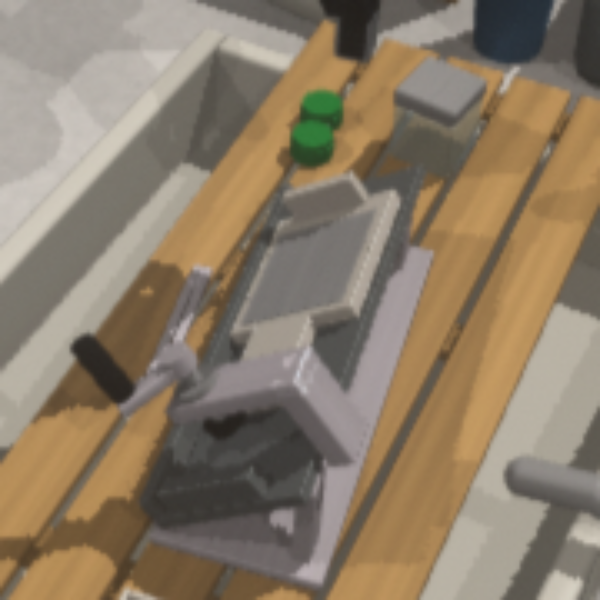

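The crop shows the rib at (330,200), the pad and tongue just left of the clamp arm, and the knob at (100,370). The shut fingers hang beyond the rib, so I'm descending.

Emit:
move_arm --increments '[[[1,0.002,0,-0.03,0],[1,0.001,0,-0.03,0],[1,0,0,-0.017,0],[1,0,0,0,0],[1,0.002,-0.0098,0,0],[1,0.001,-0.005,0,0],[1,0.001,-0.005,0,0],[1,0,0,0,0]]]'

```text
t: 4.8
tcp_pos: [0.5937, 0.108, 0.1879]
tool_rot: [-0.101, 0.995, -0.0, 0.001]
force: [0.2, -0.9, 0.8]
finger_gap: 0.001
gripper_force: 0.0
```

Emit:
move_arm --increments '[[[1,0.001,-0.005,0,0],[1,0.001,-0.005,0,0],[1,0.001,-0.005,0,0],[1,0.001,-0.005,0,0],[1,0.001,-0.005,0,0],[1,0.001,-0.005,0,0],[1,0.001,-0.005,0,0],[1,0,0,0,0]]]'

```text
t: 5.6
tcp_pos: [0.5999, 0.0735, 0.1871]
tool_rot: [-0.102, 0.995, 0.0, 0.0]
force: [-0.6, 1.9, 1.2]
finger_gap: -0.002
gripper_force: 1.2
```

```bash
python3 - <<'E'
from look import *
a=snap('scene','s2')
st=manip.sense();p=st['tcp_pos'];print(p,B(p),st['force'])
marks(['finger_tab','tongue_tip'],['scene'])
im=cv2.resize(cv2.imread('pics/s2.png')[150:330,220:400],(600,600));cv2.imwrite('pics/s2c.png',im)
E
```

```text
[0.59979064 0.07354157 0.18690137] [0.0523 0.1587 0.0182] [0.74155262 2.45281365 1.26803128]
finger_tab scene [0.6002 0.0542 0.1835] 0.79
finger_tab scene [ 0.6013 -0.0928  0.1397] 0.35
tongue_tip scene [ 0.6313 -0.0985  0.1663] 0.72
```

View pics/s2c.png

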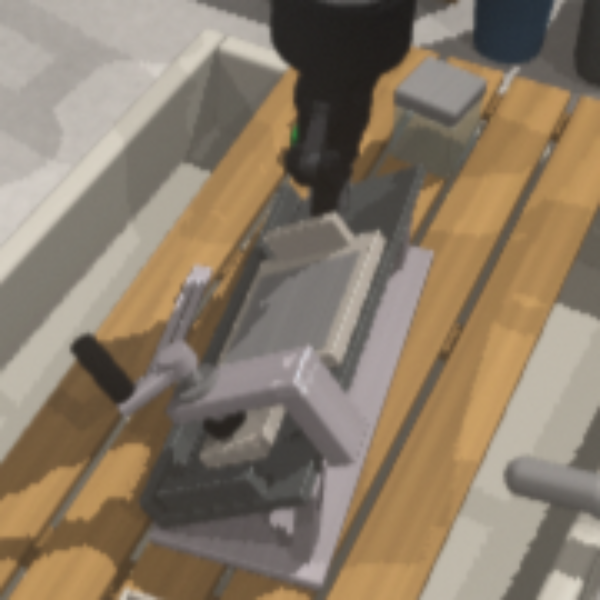

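The tongue is now under the clamp, about 14 mm short of the stop. I'll keep going slowly and feel for contact.

Emit:
move_arm --increments '[[[1,-0.001,-0.004,-0.001,0],[1,-0.001,-0.003,-0.001,0],[1,0,-0.002,0,0],[1,0.0004,-0.002,0,0],[1,0.0002,-0.001,0,0],[1,0,0,0,0]]]'

```text
t: 6.35
tcp_pos: [0.5982, 0.0613, 0.1844]
tool_rot: [-0.102, 0.995, -0.0, -0.0]
force: [0.3, 0.3, -0.2]
finger_gap: -0.005
gripper_force: 0.5
```

Emit:
move_arm --increments '[[[1,0.0002,-0.001,0,0],[1,0.0002,-0.001,0,0],[1,0,0,0,0]]]'

```text
t: 6.65
tcp_pos: [0.5985, 0.0595, 0.1845]
tool_rot: [-0.102, 0.995, -0.0, -0.0]
force: [0.6, 2.3, -0.5]
finger_gap: 0.002
gripper_force: 0.6
```

Emit:
move_arm --increments '[[[1,0.0002,-0.001,0,0],[1,0,0,0,0]]]'

```text
t: 6.85
tcp_pos: [0.5987, 0.0585, 0.1845]
tool_rot: [-0.102, 0.995, -0.0, -0.0]
force: [0.6, 1.6, -0.9]
finger_gap: -0.003
gripper_force: 0.5
```

Emit:
move_arm --increments '[[[1,0.0002,-0.001,0,0],[1,0,0,0,0]]]'

```text
t: 7.05
tcp_pos: [0.599, 0.0576, 0.1846]
tool_rot: [-0.102, 0.995, -0.0, -0.0]
force: [0.1, 0.6, -0.9]
finger_gap: 0.001
gripper_force: 0.5
```

Emit:
move_arm --increments '[[[1,0.0002,-0.001,0,0],[1,0,0,0,0]]]'

```text
t: 7.25
tcp_pos: [0.5993, 0.0566, 0.1847]
tool_rot: [-0.102, 0.995, -0.0, -0.0]
force: [0.1, 1.5, -1.1]
finger_gap: 0.003
gripper_force: 0.6
```

Emit:
move_arm --increments '[[[1,0.0002,-0.001,0,0],[1,0,0,0,0]]]'

```text
t: 7.45
tcp_pos: [0.5994, 0.0559, 0.1847]
tool_rot: [-0.102, 0.995, 0.0, -0.0]
force: [0.3, 3.0, -0.3]
finger_gap: -0.001
gripper_force: 1.1
```

Emit:
move_arm --increments '[[[1,0.0002,-0.001,0,0],[1,0,0,0,0]]]'

```text
t: 7.65
tcp_pos: [0.5995, 0.0558, 0.1847]
tool_rot: [-0.102, 0.995, 0.001, -0.0]
force: [0.1, 6.0, -0.6]
finger_gap: -0.001
gripper_force: 2.5
```

Emit:
move_arm --increments '[[[1,0.0002,-0.001,0,0],[1,0,0,0,0]]]'

```text
t: 7.85
tcp_pos: [0.5994, 0.0557, 0.1847]
tool_rot: [-0.102, 0.995, 0.002, -0.0]
force: [0.0, 6.9, 1.2]
finger_gap: -0.0
gripper_force: 3.6
```

The finger stopped and the force is rising, so the mirror is home. Backing off.

Emit:
move_arm --increments '[[[1,-0.001,0.004,0,0],[1,-0.002,0.01,0,0],[1,0,0.002,0.03,0],[1,0,0,0.045,0],[0,0,0,0.04,0],[0,0,0,0,0]]]'

```text
t: 8.45
tcp_pos: [0.6007, 0.0696, 0.3066]
tool_rot: [-0.102, 0.995, -0.002, 0.007]
force: [1.1, -0.3, 0.5]
finger_gap: 0.33
gripper_force: 0.0
```

```bash
python3 - <<'E'
from look import *
a=snap('scene','s3');b=snap('top','t3')
st=manip.sense();p=st['tcp_pos'];print(p,B(p),st['finger_gap'],st['force'],st['q'],st['t'])
marks(['finger_tab','crank_knob','crank_hub','clamp_screw','clamp_arm','tongue_tip','stop'])
im=cv2.resize(cv2.imread('pics/s3.png')[200:350,220:370],(600,600),interpolation=cv2.INTER_CUBIC);cv2.imwrite('pics/s3c.png',im)
E
```

```text
[0.59732584 0.06977188 0.30103308] [0.1152 0.1556 0.1135] 0.4966462981155741 [ 0.03829822  0.76774526 -0.33770395] [-6.89664485e-02  4.23936913e-01  1.41102572e+00 -8.07865953e-04
  1.30358780e+00 -1.84405774e+00] 8.55
finger_tab scene [0.6032 0.2284 0.1206] 0.38
finger_tab top [0.6024 0.0397 0.1814] 0.55
crank_knob scene [ 0.574  -0.1213  0.2176] 0.5
crank_knob top [ 0.5691 -0.1169  0.2235] 0.63
crank_knob top [ 0.6199 -0.0836  0.1733] 0.25
crank_hub scene [ 0.5941 -0.0917  0.2229] 0.83
clamp_screw scene [ 0.6207 -0.0883  0.1803] 0.61
clamp_screw scene [ 0.5986 -0.0888  0.1439] 0.56
clamp_screw top [ 0.6216 -0.0836  0.1751] 0.6
clamp_arm scene [ 0.6011 -0.0874  0.207 ] 0.58
clamp_arm top [ 0.6026 -0.0886  0.208 ] 0.7
tongue_tip top [ 0.6317 -0.1115  0.169 ] 0.66
stop scene [ 0.6298 -0.1131  0.1689] 0.77
stop top [ 0.6311 -0.1149  0.1711] 0.95
```

View pics/s3c.png

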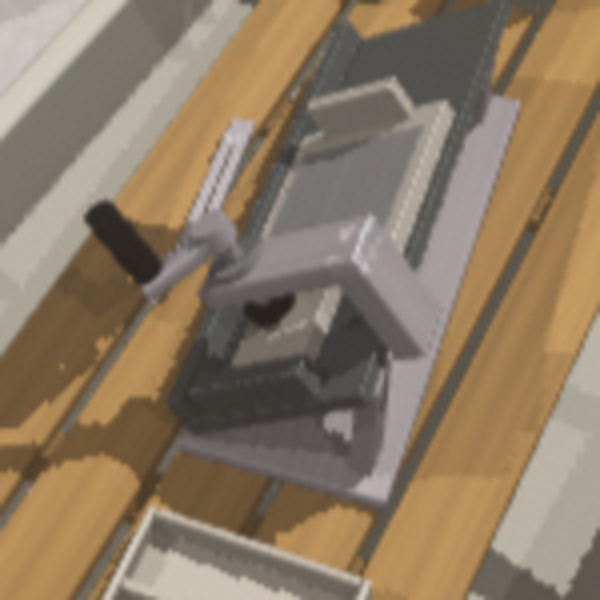

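The tongue tip touches the stop block near (270,375), with the pad at (270,305) above it. The knob runs from (100,210) to (150,280). Next I'll refine the frame and the knob angle.

```bash
python3 - <<'E'
import numpy as np, cv2
from scipy.optimize import least_squares
from look import R as _R
P=[((0,0,0),np.mean([(.6035,-.0891,.1379),(.5992,-.0853,.1444),(.6019,-.086,.1389),(.6008,-.0867,.1458)],0)),
((-.004,.087,.014),np.mean([(.5728,-.0058,.1483),(.5688,-.0051,.1477),(.5738,-.0092,.1478),(.5682,-.0074,.1493)],0)),
((.038,-.03,.005),np.mean([(.6292,-.1104,.1705),(.6354,-.1155,.1716),(.6314,-.1136,.1693),(.6327,-.1157,.1723),(.6298,-.1131,.1689),(.6311,-.1149,.1711)],0)),
((.038,0,.05),np.mean([(.6041,-.0873,.2052),(.6028,-.09,.2049),(.6027,-.087,.2047),(.6017,-.0893,.208),(.6011,-.0874,.207),(.6026,-.0886,.208)],0)),
((.042,.126,.018),np.array((.6024,.0405,.181)))]
S=np.mean([(.6208,-.0864,.1788),(.6181,-.0867,.1736),(.619,-.0853,.1796),(.6192,-.0869,.1765),(.6207,-.0883,.1803),(.6216,-.0836,.1751)],0)
H=np.mean([(.5939,-.0939,.2251),(.5978,-.0901,.2255),(.5966,-.093,.224),(.594,-.0899,.2229),(.5941,-.0917,.2229)],0)
K=np.mean([(.5725,-.1198,.2176),(.5681,-.1176,.2234),(.5729,-.1225,.2195),(.5683,-.1192,.2204),(.574,-.1213,.2176),(.5691,-.1169,.2235)],0)
def bw(f,b):
    yaw=f[3];c,s=np.cos(yaw),np.sin(yaw);t=np.radians(35)
    R=np.c_[[np.cos(t)*c,np.cos(t)*s,np.sin(t)],[-s,c,0],[-np.sin(t)*c,-np.sin(t)*s,np.cos(t)]]
    return f[:3]+R@np.array(b)
def res(f):
    sz,hz,kz,a=f[4:8]
    r=[bw(f,b)-m for b,m in P]+[bw(f,(.038,0,sz))-S,bw(f,(.038,0,hz))-H,bw(f,(.038+.032*np.cos(a),-.032*np.sin(a),kz))-K]
    return np.concatenate(r)
r=least_squares(res,[.6,-.089,.142,.2,.02,.071,.085,2.3]);print(r.x.round(4),'K',K,'fit',bw(r.x,(.038+.032*np.cos(r.x[7]),-.032*np.sin(r.x[7]),r.x[6])).round(4));print(r.fun.reshape(-1,3).round(4))
np.save('f.npy',r.x)
from station import manip
for n,(y0,y1,x0,x1) in dict(scene=(240,280,236,268),top=(200,235,325,355)).items():
    s=manip.snapshot(n);im=s['img'];m=(im.max(2)<45).astype(np.uint8);m2=np.zeros_like(m);m2[y0:y1,x0:x1]=m[y0:y1,x0:x1]
    _,l,st,ce=cv2.connectedComponentsWithStats(m2);i=1+st[1:,4].argmax();print(n,st[i],ce[i])
    for z in(-.02,0,.02):
        c=s['world_to_cam']@np.r_[bw(r.x,(.038+.032*np.cos(r.x[7]),-.032*np.sin(r.x[7]),r.x[6]+z)),1];print(s['fx']*c[0]/c[2]+s['cx'],s['fy']*c[1]/c[2]+s['cy'])
E
```

```text
[ 0.6003 -0.0891  0.1425  0.1838  0.0172  0.0699  0.0836  2.2946] K [ 0.57081667 -0.11955     0.22033333] fit [ 0.5711 -0.1189  0.2206]
[[-0.001  -0.0024  0.0007]
 [ 0.0024  0.0012  0.0034]
 [ 0.002   0.0004 -0.0022]
 [ 0.0002 -0.0004 -0.0011]
 [-0.0014 -0.0014  0.0003]
 [ 0.0013  0.001   0.001 ]
 [-0.0038  0.0009 -0.0025]
 [ 0.0003  0.0006  0.0003]]
scene [245 256  13  14  59] [252.05084746 263.42372881]
259.1697573977761 270.164935501065
252.5147615223012 262.1041290846855
245.72275300508906 253.87736728646848
top [335 210  10  16  97] [339.40206186 217.45360825]
338.04128444625053 209.32578770436265
340.4040567826928 214.33506293475253
342.87594129715234 219.57566512045068
```

Emit:
move_arm --increments '[[[0.1,-0.006,-0.038,-0.005,0],[0.1,-0.006,-0.038,-0.005,0],[0.1,-0.007,-0.038,-0.004,0],[0.1,-0.007,-0.038,-0.004,0],[0.1,-0.006,-0.038,-0.003,0],[0.1,0,0,0,0],[0.1,0,0,0,0]]]'

```text
t: 10.05
tcp_pos: [0.5648, -0.1209, 0.2787]
tool_rot: [-0.101, 0.995, 0.0, 0.0]
force: [0.3, -0.4, 0.2]
finger_gap: 0.452
gripper_force: 0.0
```

```bash
python3 - <<'E'
from look import *
a=snap('scene','s4');b=snap('top','t4')
st=manip.sense();p=st['tcp_pos'];print(p,B(p),st['finger_gap'],st['force'],px(a,p),px(b,p))
marks(['crank_knob'])
im=cv2.resize(cv2.imread('pics/s4.png')[180:300,200:320],(600,600),interpolation=cv2.INTER_CUBIC);cv2.imwrite('pics/s4c.png',im)
E
```

```text
[ 0.56503176 -0.11931529  0.2787998 ] [ 0.0452 -0.0232  0.1347] 0.4470334908941543 [-0.16278284  0.48419396 -0.08900497] [248, 237] [346, 214]
crank_knob scene [ 0.6306 -0.1108  0.1711] 0.61
crank_knob scene [ 0.5747 -0.1195  0.2178] 0.59
```

View pics/s4c.png

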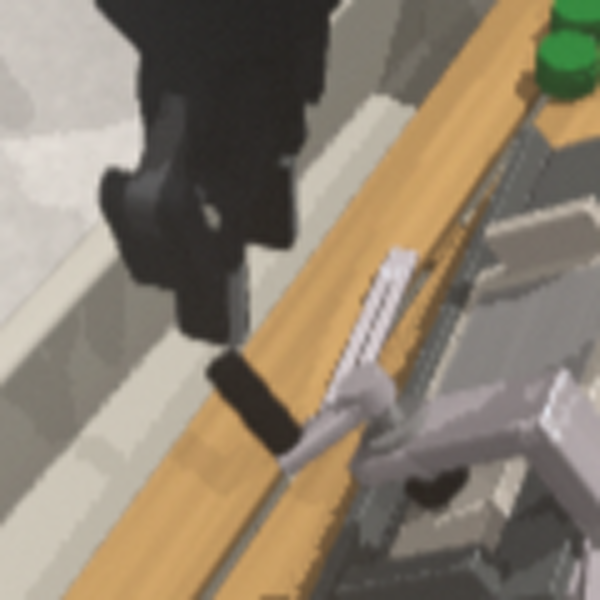

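Both fingers, with tips at (210,340) and (270,245), straddle the knob top at (225,360). Descending, then closing gently.

Emit:
move_arm --increments '[[[0.1,0,0,-0.025,0],[0.1,0,0,-0.025,0],[0.1,0,0,-0.019,0],[0.1,0,0,0,0]]]' --newtons 20

```text
t: 10.65
tcp_pos: [0.5632, -0.1182, 0.2072]
tool_rot: [-0.103, 0.995, 0.002, -0.003]
force: [-1.0, -0.4, 0.7]
finger_gap: 0.451
gripper_force: 0.0
```

Emit:
move_arm --increments '[[[0.4,0,0,0,0],[0.5,0,0,0,0],[0.6,0,0,0,0],[0.8,0,0,0,0],[1,0,0,0,0],[1,0,0,0,0]]]' --newtons 20

```text
t: 11.25
tcp_pos: [0.5654, -0.1199, 0.2107]
tool_rot: [-0.102, 0.995, 0.0, 0.001]
force: [0.0, 3.0, 6.1]
finger_gap: 0.153
gripper_force: 22.2
```

```bash
cat > wind.py <<'E'
from look import *
def path(th0,ddeg,n):
    a=th0+np.radians(ddeg)*np.arange(n+1)
    q=np.c_[.038+.032*np.cos(a),-.032*np.sin(a),-.012/2/np.pi*(a-a[0])]
    w=np.diff(q@R.T,axis=0)
    return a[1:],w
E
python3 - <<'E'
from wind import *
s=manip.sense();p=s['tcp_pos'];print(p,B(p),s['force'],s['ft_torque'])
b=B(p+[0,0,.019]);print(b,np.arctan2(-b[1],b[0]-.038-0))
for a,w in zip(*path(2.29,8,34)): print(round(np.degrees(a-2.29)),(w*1000).round(1).tolist())
E
```

```text
[ 0.56537618 -0.11989806  0.2107476 ] [ 0.0064 -0.0239  0.0788] [0.02211516 2.98202067 6.05110465] [4.79756773e-01 2.30364860e-02 1.84048387e-04]
[ 0.0173 -0.0239  0.0944] 2.2845683511029917
8 [-3.0, 2.7, -2.0]
16 [-2.7, 3.1, -1.8]
24 [-2.3, 3.6, -1.5]
32 [-1.9, 3.9, -1.1]
40 [-1.4, 4.2, -0.8]
48 [-1.0, 4.3, -0.4]
56 [-0.5, 4.4, -0.1]
64 [0.0, 4.5, 0.3]
72 [0.6, 4.4, 0.6]
80 [1.1, 4.2, 1.0]
88 [1.6, 4.0, 1.3]
96 [2.0, 3.7, 1.5]
104 [2.4, 3.3, 1.8]
112 [2.8, 2.8, 2.0]
120 [3.1, 2.3, 2.1]
128 [3.4, 1.8, 2.3]
136 [3.6, 1.2, 2.3]
144 [3.8, 0.6, 2.3]
152 [3.8, -0.0, 2.3]
160 [3.8, -0.6, 2.2]
168 [3.8, -1.2, 2.1]
176 [3.6, -1.8, 1.9]
184 [3.4, -2.4, 1.7]
192 [3.1, -2.9, 1.5]
200 [2.8, -3.3, 1.2]
208 [2.4, -3.7, 0.9]
216 [2.0, -4.0, 0.5]
224 [1.5, -4.2, 0.2]
232 [1.0, -4.4, -0.2]
240 [0.5, -4.4, -0.5]
248 [-0.0, -4.4, -0.9]
256 [-0.5, -4.3, -1.2]
264 [-1.0, -4.1, -1.5]
272 [-1.5, -3.8, -1.8]
```

Emit:
move_arm --increments '[[[1,-0.003,0.0027,-0.001,0],[1,-0.0027,0.0031,-0.0018,0],[1,-0.0023,0.0036,-0.0015,0],[1,0,0,0,0]]]'

```text
t: 11.65
tcp_pos: [0.5578, -0.1102, 0.206]
tool_rot: [-0.102, 0.995, -0.0, 0.001]
force: [2.7, 3.2, 5.8]
finger_gap: 0.157
gripper_force: 22.0
```

Emit:
move_arm --increments '[[[1,-0.0019,0.0039,-0.0011,0],[1,-0.0014,0.0042,-0.0008,0],[1,-0.001,0.0043,-0.0004,0],[1,0,0,0,0]]]'

```text
t: 12.05
tcp_pos: [0.5542, -0.0987, 0.204]
tool_rot: [-0.102, 0.995, -0.001, 0.002]
force: [2.7, 0.7, 5.3]
finger_gap: 0.154
gripper_force: 22.1
```

Emit:
move_arm --increments '[[[1,-0.0005,0.0044,0.0002,0],[1,0,0.0045,0.0006,0],[1,0.0006,0.0044,0.0009,0],[1,0.0011,0.0042,0.001,0],[1,0.0016,0.004,0.0013,0],[1,0.002,0.0037,0.0015,0],[1,0,0,0,0]]]'

```text
t: 12.75
tcp_pos: [0.5587, -0.0741, 0.2087]
tool_rot: [-0.102, 0.995, -0.002, 0.001]
force: [3.9, -1.9, 1.9]
finger_gap: 0.154
gripper_force: 21.8
```

```bash
python3 - <<'E'
from look import *
a=snap('scene','s5')
s=manip.sense();p=s['tcp_pos'];b=B(p+[0,0,.019]);print(p,b,np.degrees(np.arctan2(-b[1],b[0]-.038)),np.hypot(b[1],b[0]-.038),s['force'],R.T@s['force'])
im=cv2.resize(cv2.imread('pics/s5.png')[190:310,220:340],(600,600),interpolation=cv2.INTER_CUBIC);cv2.imwrite('pics/s5c.png',im)
E
```

```text
[ 0.55871248 -0.07414031  0.20863808] [0.0176 0.0223 0.0916] -132.45221967984193 0.03022333535531775 [ 4.54920012 -2.73353375  1.13193027] [ 3.90385225 -3.51875073 -1.35167506]
```

View pics/s5c.png

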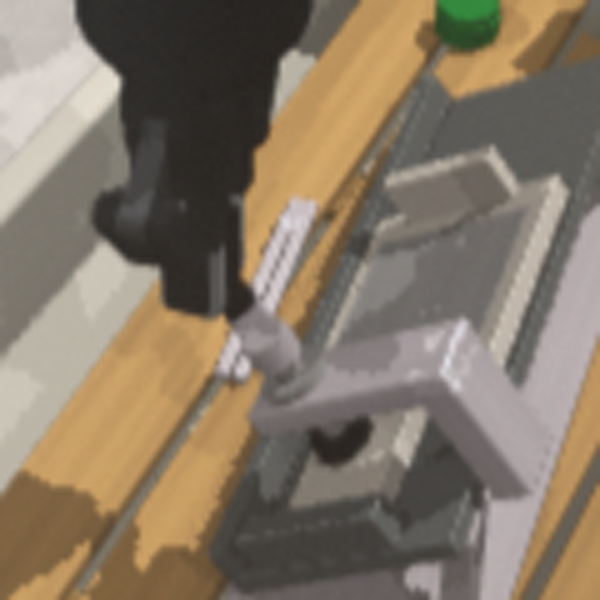

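The crank follows, with the knob held at (225,300) and the pad already nearer the tongue. There's a light inward pull, so I'll trim slightly and go on.

Emit:
move_arm --increments '[[[1,0.0028,0.0027,0.002,0],[1,0.0028,0.0026,0.002,0],[1,0.0031,0.0022,0.0021,0],[1,0.0034,0.0017,0.0023,0],[1,0.0036,0.0012,0.0023,0],[1,0,0,0,0]]]'

```text
t: 13.4
tcp_pos: [0.5733, -0.0625, 0.2189]
tool_rot: [-0.102, 0.995, 0.0, -0.0]
force: [4.2, -2.1, -4.5]
finger_gap: 0.157
gripper_force: 21.4
```

```bash
cat > st.py <<'E'
from look import *
s=manip.sense();p=s['tcp_pos'];b=B(p+[0,0,.019]);u=np.array([b[0]-.038,b[1]]);r=np.hypot(*u);u=u/r
F=R.T@s['force'];T=np.array([u[1],-u[0]])
print(p,b,'ang',np.degrees(np.arctan2(-b[1],b[0]-.038))%360,'r',r,'F rad out',F[:2]@u,'tang cw',F[:2]@T,'z',F[2],s['t'])
E
python3 st.py
```

```text
[ 0.57333891 -0.06253937  0.2189247 ] [0.037  0.0311 0.0906] ang 268.1583265052527 r 0.03111607301701164 F rad out -2.8339154225339245 tang cw 0.4631479348613896 z -5.82162870618699 13.4
```

Emit:
move_arm --increments '[[[1,0.0038,0.0003,0.0023,0],[1,0.0038,-0.0003,0.0023,0],[1,0.0038,-0.0007,0.0022,0],[1,0.0038,-0.0012,0.0021,0],[1,0.0036,-0.0018,0.0019,0],[1,0,0,0,0]]]'

```text
t: 14.0
tcp_pos: [0.5933, -0.0657, 0.2307]
tool_rot: [-0.102, 0.995, 0.001, 0.001]
force: [3.8, 3.2, -5.5]
finger_gap: 0.156
gripper_force: 21.2
```

```bash
python3 st.py
```

```text
[ 0.59329438 -0.06568845  0.23068171] [0.0593 0.0243 0.0893] ang 311.23596513509426 r 0.032313774152828385 F rad out 2.1656873968582877 tang cw -1.3062221628094977 z -6.991008632329985 14.0
```

Emit:
move_arm --increments '[[[1,0.0034,-0.0024,0.0017,0],[1,0.0031,-0.0029,0.0015,0],[1,0,0,0,0]]]'

```text
t: 14.3
tcp_pos: [0.6002, -0.0714, 0.234]
tool_rot: [-0.102, 0.995, 0.0, 0.002]
force: [6.1, 2.1, -5.1]
finger_gap: 0.152
gripper_force: 21.2
```

```bash
python3 st.py; python3 - <<'E'
from wind import *
for a,w in zip(*path(np.radians(327.5),6,28)): print(round(np.degrees(a)),(w*1000).round(1).tolist())
E
```

```text
[ 0.60021489 -0.07141853  0.23400099] [0.0659 0.0174 0.0887] ang 328.05002855366683 r 0.03288114961493895 F rad out 2.4793623908869176 tang cw 0.418723159054212 z -7.866330366975043 14.3
333 [2.0, -2.6, 0.8]
340 [1.7, -2.8, 0.6]
346 [1.5, -3.0, 0.4]
351 [1.3, -3.1, 0.2]
358 [1.0, -3.2, 0.0]
364 [0.7, -3.3, -0.2]
369 [0.4, -3.3, -0.4]
376 [0.1, -3.3, -0.6]
382 [-0.2, -3.3, -0.8]
388 [-0.4, -3.2, -1.0]
394 [-0.7, -3.1, -1.1]
400 [-1.0, -2.9, -1.3]
406 [-1.3, -2.7, -1.5]
412 [-1.5, -2.5, -1.6]
418 [-1.7, -2.3, -1.7]
424 [-1.9, -2.0, -1.8]
430 [-2.1, -1.8, -1.9]
436 [-2.3, -1.4, -2.0]
442 [-2.4, -1.1, -2.0]
448 [-2.5, -0.8, -2.1]
454 [-2.6, -0.5, -2.1]
460 [-2.6, -0.1, -2.1]
466 [-2.7, 0.2, -2.0]
472 [-2.6, 0.6, -2.0]
478 [-2.6, 0.9, -1.9]
483 [-2.5, 1.3, -1.8]
490 [-2.4, 1.6, -1.7]
496 [-2.3, 1.9, -1.6]
```

Emit:
move_arm --increments '[[[1,0.002,-0.0026,0.0009,0],[1,0.0018,-0.0028,0.0007,0],[1,0,0,0,0]]]'

```text
t: 14.6
tcp_pos: [0.6043, -0.0769, 0.2356]
tool_rot: [-0.102, 0.995, 0.0, 0.002]
force: [5.3, 2.8, -5.6]
finger_gap: 0.152
gripper_force: 21.2
```

```bash
python3 st.py
```

```text
[ 0.60427319 -0.07685862  0.23560205] [0.0693 0.0113 0.0883] ang 340.14928400387475 r 0.03327731960359789 F rad out 2.0421704829912146 tang cw -1.1891451479768007 z -7.838020419106704 14.6
```

Emit:
move_arm --increments '[[[1,0.0015,-0.003,0.0005,0],[1,0.0013,-0.0031,0.0003,0],[1,0,0,0,0]]]'

```text
t: 14.9
tcp_pos: [0.6073, -0.0832, 0.2364]
tool_rot: [-0.102, 0.995, -0.0, 0.003]
force: [7.0, 2.7, -5.6]
finger_gap: 0.154
gripper_force: 21.1
```

```bash
python3 st.py
```

```text
[ 0.60733651 -0.08317555  0.23637036] [0.0713 0.0046 0.0879] ang 352.13504239790507 r 0.03361621632486322 F rad out 2.94965620615364 tang cw -0.9392241820813334 z -8.83353045517655 14.9
```

Emit:
move_arm --increments '[[[1,0.0007,-0.0032,-0.0004,0],[1,0.0005,-0.0033,-0.0005,0],[1,0,0,0,0]]]'

```text
t: 15.2
tcp_pos: [0.6092, -0.0901, 0.2362]
tool_rot: [-0.102, 0.995, -0.001, 0.003]
force: [6.8, 1.8, -3.8]
finger_gap: 0.156
gripper_force: 21.2
```

```bash
python3 st.py
```

```text
[ 0.60921611 -0.09007809  0.23622988] [ 0.0717 -0.0026  0.0874] ang 4.411706439299983 r 0.03380014792867037 F rad out 3.5352259065894356 tang cw -0.8299227138746648 z -7.180039095175121 15.2
```

Emit:
move_arm --increments '[[[1,0.0003,-0.0033,-0.0006,0],[1,0,0,0,0]]]'

```text
t: 15.4
tcp_pos: [0.6096, -0.093, 0.236]
tool_rot: [-0.102, 0.995, -0.0, 0.004]
force: [6.4, 3.7, -2.7]
finger_gap: 0.153
gripper_force: 21.4
```

```bash
python3 st.py
```

```text
[ 0.60957554 -0.09303269  0.23602593] [ 0.0714 -0.0055  0.0874] ang 9.351014374253376 r 0.033849815361387134 F rad out 3.707307472498691 tang cw -3.0841809387556185 z -6.2446595741316795 15.4
```

Emit:
move_arm --increments '[[[1,0,-0.0028,-0.0006,0],[1,0,0,0,0]]]'

```text
t: 15.6
tcp_pos: [0.6097, -0.0953, 0.2357]
tool_rot: [-0.102, 0.995, 0.0, 0.004]
force: [6.8, 3.5, -1.3]
finger_gap: 0.157
gripper_force: 21.6
```

```bash
python3 st.py
```

```text
[ 0.60966741 -0.0953029   0.23572805] [ 0.071  -0.0078  0.0873] ang 13.298570330494282 r 0.033909290762267494 F rad out 4.633392927591685 tang cw -3.3397774126165327 z -5.28020537958446 15.6
```

Emit:
move_arm --increments '[[[1,-0.0001,-0.0015,-0.0003,0],[1,0,0,0,0]]]'

```text
t: 15.8
tcp_pos: [0.6096, -0.0963, 0.2356]
tool_rot: [-0.102, 0.995, 0.0, 0.004]
force: [6.1, 4.8, -0.8]
finger_gap: 0.157
gripper_force: 21.6
```

```bash
python3 st.py
```

```text
[ 0.60962991 -0.09627836  0.23556274] [ 0.0707 -0.0087  0.0873] ang 14.898695434400299 r 0.033837553103024456 F rad out 4.058845611369755 tang cw -4.848325705558279 z -4.610988684892491 15.8
```

Emit:
move_arm --increments '[[[1,-0.0002,-0.0015,-0.0003,0],[1,0,0,0,0]]]'

```text
t: 16.0
tcp_pos: [0.6096, -0.0974, 0.2354]
tool_rot: [-0.102, 0.995, 0.001, 0.004]
force: [7.4, 5.3, -0.2]
finger_gap: 0.158
gripper_force: 21.6
```

```bash
python3 st.py
```

```text
[ 0.60958652 -0.09744042  0.23535409] [ 0.0704 -0.0099  0.0873] ang 16.990823291986167 r 0.033878754404493686 F rad out 5.258393949332455 tang cw -5.652155391949327 z -4.9027654495711195 16.0
```

Emit:
move_arm --increments '[[[1,-0.0002,-0.0012,-0.0003,0],[1,0,0,0,0],[1,0,0,0,0]]]'

```text
t: 16.3
tcp_pos: [0.6095, -0.0984, 0.2352]
tool_rot: [-0.102, 0.995, 0.001, 0.005]
force: [6.1, 6.2, 0.7]
finger_gap: 0.152
gripper_force: 21.7
```

```bash
python3 st.py; python3 st.py; python3 - <<'E'
from look import *
a=snap('scene','s6')
im=cv2.resize(cv2.imread('pics/s6.png')[190:310,220:340],(600,600),interpolation=cv2.INTER_CUBIC);cv2.imwrite('pics/s6c.png',im)
E
```

```text
[ 0.60953395 -0.09840466  0.23518306] [ 0.0701 -0.0108  0.0873] ang 18.595440782756633 r 0.03386812660895196 F rad out 4.305399977311731 tang cw -6.708699895319736 z -3.485879379453128 16.3
[ 0.60953395 -0.09840466  0.23518306] [ 0.0701 -0.0108  0.0873] ang 18.595440782756633 r 0.03386812660895196 F rad out 4.305399977311731 tang cw -6.708699895319736 z -3.485879379453128 16.3
```

View pics/s6c.png

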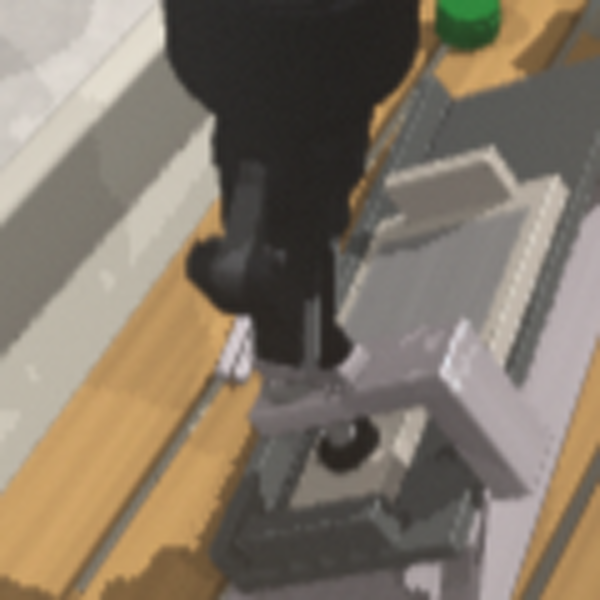

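The pad at (345,445) now sits on the tongue. The knob takes about 5.7 N more than free winding, which is snug. I'll relax the wrist and let go.

Emit:
move_arm --increments '[[[1,0.0001,0.001,0.0001,0],[1,0.0001,0.001,0,0],[1,0,0,0,0]]]'

```text
t: 16.65
tcp_pos: [0.6096, -0.0981, 0.2353]
tool_rot: [-0.102, 0.995, -0.001, 0.004]
force: [7.3, 2.5, 0.2]
finger_gap: 0.156
gripper_force: 21.6
```

```bash
python3 st.py
```

```text
[ 0.60958751 -0.09805919  0.23526325] [ 0.0702 -0.0105  0.0873] ang 18.06047193619919 r 0.03386871712952824 F rad out 5.723128052055577 tang cw -3.0925921802207217 z -4.22186505371879 16.65
```

Emit:
move_arm --increments '[[[1,0.002,0.001,0,0],[1,0,0,0,0],[0.4,0,0,0,0],[0.2,0,0,0,0],[0.1,0,0,0,0],[0.1,0,0,0,0],[0.1,0,0,0,0]]]'

```text
t: 17.35
tcp_pos: [0.6078, -0.0971, 0.2324]
tool_rot: [-0.102, 0.995, 0.0, -0.001]
force: [0.3, 0.5, 0.6]
finger_gap: 0.448
gripper_force: 0.0
```

Emit:
move_arm --increments '[[[0.1,0.001,0,0.015,0],[0.1,0,0,0.025,0],[0.1,0,0,0.03,0],[0.1,-0.02,0.03,0.03,0],[0.1,-0.03,0.04,0,0],[0.1,-0.03,0.04,0,0],[0.1,-0.03,0.04,0,0],[0.1,-0.02,0.04,0,0]]]'

```text
t: 18.15
tcp_pos: [0.4767, 0.0942, 0.3328]
tool_rot: [-0.102, 0.995, 0.0, -0.001]
force: [1.0, 0.6, 0.5]
finger_gap: 0.451
gripper_force: 0.0
```

```bash
python3 - <<'E'
from look import *
a=snap('scene','s7');b=snap('top','t7')
marks(['crank_knob','tongue_tip','stop','finger_tab','clamp_screw','lens_tray','tweezer','jar'])
im=cv2.resize(cv2.imread('pics/s7.png')[190:340,220:370],(600,600),interpolation=cv2.INTER_CUBIC);cv2.imwrite('pics/s7c.png',im)
E
```

```text
crank_knob scene [ 0.6205 -0.0996  0.2427] 0.45
crank_knob top [ 0.6128 -0.0992  0.2477] 0.55
tongue_tip scene [ 0.635  -0.1191  0.1671] 0.8
tongue_tip top [ 0.6296 -0.1153  0.1691] 0.88
stop scene [ 0.6294 -0.1125  0.1713] 0.67
stop top [ 0.6298 -0.1156  0.1721] 0.61
finger_tab scene [0.6014 0.0372 0.1824] 0.55
finger_tab scene [0.6031 0.2318 0.117 ] 0.39
finger_tab top [ 0.603  -0.0902  0.2058] 0.74
finger_tab top [0.602  0.0366 0.1812] 0.66
clamp_screw scene [ 0.6238 -0.0844  0.1731] 0.65
clamp_screw top [ 0.6252 -0.0815  0.1691] 0.82
clamp_screw top [ 0.6322 -0.1145  0.1681] 0.66
lens_tray scene [ 0.6693 -0.2033  0.1169] 0.91
lens_tray scene [0.5381 0.0021 0.1178] 0.16
lens_tray top [ 0.6617 -0.2021  0.1208] 0.97
tweezer scene [0.5389 0.0033 0.1157] 0.62
tweezer top [0.5399 0.0024 0.1204] 0.63
jar scene [0.6051 0.2312 0.1177] 0.89
jar top [0.6056 0.2337 0.1152] 0.65
jar top [ 0.6027 -0.092   0.2059] 0.18
```

View pics/s7c.png

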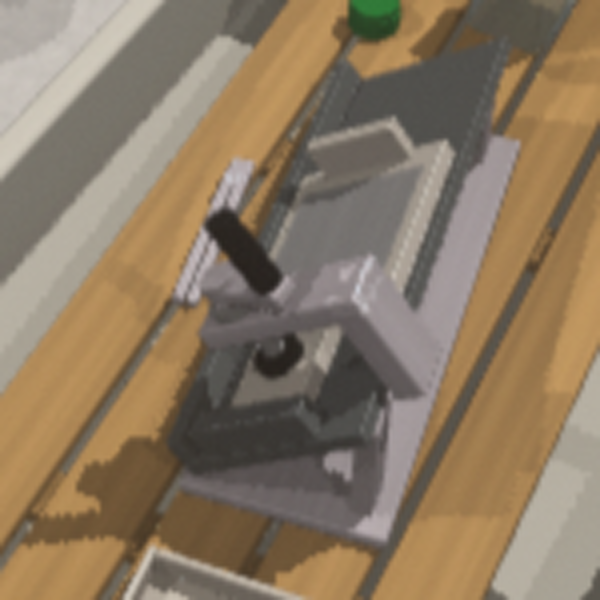

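The knob (245,250) stands where I left it. The pad (278,355) is on the tongue, the tongue is against the stop, and the bystanders haven't moved.

```bash
python3 -c "
from station import manip
print(manip.sign_off())"
```

```text
the job is handed in; nothing more can be done
None
```

The mirror is home against the stop, the clamp is snugged at about 5 to 6 N above free winding, the gripper has let go and is clear, and the job was handed in at about 19 s; the sign-off gave no verdict.

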